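Lock the light cap into the colorimeter and hold it home

TASK

Fit the light cap with the flat wing grip (not the blank with the round knob) into the metal collar of the white colorimeter: set its two pins into the two notches, push it in against the spring, and turn it a quarter turn clockwise (seen from above) to the stop. The meter only reads while the cap is pressed home, so finish while still gripping the wing and holding the cap turned and pressed down flush on the collar; do not let go. Leave everything else on the bench where it stands.

Things in the scene. Friction and masses are not known exactly. Their poses are not given: they have to be found in the camera images.
- cap: Light cap, black plastic, loose, upright on the bench, 62 mm tall, about 0.11 kg. Origin: centre of the foot's underside; z up, x along wing and pins. Foot 32 mm diameter to z = 22 mm, bevelled below; flange 48 mm diameter, z 22 to 28; wing grip on top 46 mm long (x), 12 mm thick (y), z 28 to 62. A half turn about z changes nothing.
- cap_pins (a point): Point on the cap's axis level with its two steel pins, 8 mm above the foot's underside; axes as cap. The pins are 6 mm in diameter and stand out of the foot along +x and -x, in line with the wing, tips 23.5 mm from the axis.
- meter: White colorimeter, housing 170 x 200 x 55 mm (x, y, z), fixed to the bench. Origin: centre of its underside. The aluminium collar stands on its top, axis at x = 20 mm, outside diameter 66 mm, rim 85 mm above the bench.
- collar (a point): Centre of the collar's mouth, level with its flat rim; z up, x along the line through the two notches. The inward lip is 6 mm thick with a 35 mm opening; its notches on +x and -x are 11 mm wide and reach to 24.5 mm from the axis. Fully home, the cap's flange lies on the rim and the cap's origin is 22 mm below this point.
- lip_under (a point): Centre of the lip's underside, 6 mm below the rim. Below it a room 49 mm in diameter, 24 mm deep. With its pins under the lip (cap origin 17 mm or more below the rim) the cap turns clockwise seen from above, to a stop about 4 degrees past the quarter turn; anticlockwise is blocked. Let go, the spring lifts the turned cap about 5 mm, pins against the lip.
- plunger (a joint): Travel (m) of the spring plunger in the middle of the collar, an 18 mm steel disc that the cap's foot pushes straight down: 0 up (its top 9 mm below the rim), 0.013 with the cap fully home, hard limit 0.016. It pushes back with about 4 N at first and 9 N at home.
- blank: Bystander: a blank cap with the same black foot and flange but no pins and a round knob 28 mm in diameter and 24 mm tall instead of the wing; stands upright on the bench, 52 mm tall. Origin: centre of its underside.
- timer: Bystander: flat grey bench timer, 62 x 50 x 18 mm, lying on the bench. Origin: centre of its underside.
- vial: Bystander: small amber glass vial, 26 mm in diameter, 50 mm tall, standing. Origin: centre of its underside.
Mind the look-alikes: they are no part of the job. Leave any pink look-alike of the cap alone.

How it is judged:
On the way:
1. the cap is pushed down through the notches, its wing in line with them, until its pins are below the lip (horizontal distance between cap and collar below 0.004 m and z of cap in the frame of collar below -0.0165 m and angle between the x axis of cap and the x axis of collar, either way round below 0.35 rad), for 0.02 s.
At the end, for the whole second after the job is handed in: The fingers still hold the cap (more than 2 N), which sits in the collar within 4 mm of its axis, upright within 0.12 rad, its wing within 0.22 rad of square to the line of the notches, and is pressed home: flange within 2.5 mm of the rim, plunger down more than 10.5 mm; all through the last second (horizontal distance between cap and collar below 0.004 m and z of cap in the frame of collar below -0.0195 m and angle between the x axis of cap and the y axis of collar, either way round below 0.22 rad and angle between cap's own z axis and vertical below 0.12 rad and value of joint plunger above 0.0105 m and contact force between the fingers and cap above 2 N); the arm keeps its last pose, push and grip.
It fails at once if the blank cap is moved more than 30 mm (distance of blank from where it was at the start of the episode above 0.03 m).
It fails at once if the timer is moved more than 30 mm (distance of timer from where it was at the start of the episode above 0.03 m).
It fails at once if the vial is moved more than 30 mm (distance of vial from where it was at the start of the episode above 0.03 m).
It also fails if it takes over 43 s, if anything falls off the work surface, if the arm or the gripper's body presses on something with over 40 N, if the wrist force passes 120 N, or if a joint passes its speed limit or range.

ROBOT

A 6-joint arm with a two-finger parallel gripper is mounted at the origin on the work surface. World frame = base frame: x ahead of the robot, y to its left, z up, the work surface at z = 0. Lengths are in m, angles in rad, forces in N, time in s.
With the tool pointing down it reaches from about 0.325 to 0.875 m from the base axis. Payload 4.4 kg.
Tool frame: the origin (TCP) lies at the very end of the fingers, on their centre line; the grasp point (between the pads) lies behind it (pinch_z is the z of the grasp point in the tool frame, in m); z points along the fingers, y is the line along which they close (so a half turn about z gives the same grasp; the last joint's range is limited). The gripper opens to 85 mm and grips with 20 to 120 N. Pads are 22 mm wide; open, the fingers measure 114 mm over their backs; the gripper's body (76 mm by 85 mm) begins 54 mm behind the grasp point. The pads swing forward as they close: fully open they stand 13 mm farther back than shut.
Start: joints at [1.139, 0.207, 1.542, -0, 1.393, -0.15], TCP at [0.16, 0.552, 0.231] pointing down, gripper open.
Joint ranges: [-2.73, 2.73], [-0.86, 2.22], [0.23, 2.46], [-1.11, 4.25], [0.08, 2.63], [-2.82, 2.82]. Speed limits (rad/s): [2.79, 2.79, 3.14, 3.14, 3.14, 3.14].

INTERFACE

Orientations are given as a unit quaternion [w, x, y, z].
In Python, from station import * gives the robot as it stands.
- The arm moves only by the tool move_arm, never from a script. Its argument "plan" is a list of rows, each an object of numbers: "gripper": the closure, from 0 (fully open) to 1 (shut); "tx", "ty", "tz": the shift along the tool's x, y, z in mm; "yaw": the turn about the tool's z in rad. A call has 1 to 5 rows; each row is the pose to reach, as a shift and turn from the pose commanded when the call began, along the tool's axes at that moment; what a row does not reach only later rows make up. A row lasts 1/12 s, in which the tool goes at most 41.7 mm and 7.16 degrees, less where a joint would pass 70% of its speed; a pose out of reach is approached as far as the arm can. A call with a gripper value outside its range is refused whole. The fingers move at their own pace and stop on an object; "force" is the grip in N (left out, the last holds). Time passes only in rows, so rows that repeat a pose let the fingers close. It gives the time, the measured TCP pose, the force, the opening and the grip force at its end, in the units of the state.
- sense(): the state, without advancing time (a new reading comes with each control period).
- capture(name): name is "scene" or "top" or "wrist"; returns the picture (480x640x3 uint8, blue, green, red); there is no depth.
- camera_model(name): a dict with "mtx" (3x3 intrinsics, pixels), "k1" (the pictures are not rectified: a ray, as slopes to the right and down, at radius r is drawn at 1 + k1 r^2 times it, then the intrinsics apply), "rvec" (rotation vector, rad) and "tvec" (3), from world to camera coordinates, as OpenCV has them. Camera axes: x right, y down, z forward; pixel columns grow to the right and rows downward; lengths in m; the calibration is good to about 2 mm. A picture is of the moment at which its call begins: read the wrist's pose just before it. camera_model takes no time and is no camera call; for the wrist camera it gives the pose at the moment of the call.
- hand_in(): hands the job in; it is judged then, once.
The state is a dict: "time": time; "joint_positions": joint angles; "dq": joint speeds; "effort": joint torques, N m; "eef_pos": TCP position; "tcp_rot": TCP orientation; "wrist_force": force on the tool from outside, world axes, zero at the start; "torque": the same for the moment, N m; "grip_width": finger opening in m; "grip_force": force on a finger pad.
Only numpy, scipy, OpenCV 4.12 (cv2) and the standard library are available. Lean on these libraries where they do the work, as an engineer would, in place of code of your own. Each camera call takes 0.05 s, during which the arm holds its last target. There are 200 camera calls.

## Working session

There is one attempt and no reset: what is moved stays moved. The work goes in short steps, Python scripts to look and compute and a tool call to move; the robot and the scene stay as the last step left them, time stands still between calls to the robot, and variables do not carry over. Pictures are saved under pics/ and viewed, at most 10 in all, crops included, and the job is handed in when it is done.

Besides the shell and the picture viewer there is one more tool, called as name([rows], argument=value, ...), one row to a line, values as JSON. move_arm: Moves the arm, as the interface text tells. Its arguments: {"type":"object","properties":{"plan":{"type":"array","items":{"type":"object","properties":{"gripper":{"type":"number"},"tx":{"type":"number"},"ty":{"type":"number"},"tz":{"type":"number"},"yaw":{"type":"number"}}}},"force":{"type":"number"}},"required":["plan"]}

```bash
mkdir -p pics; ls; cat > h.py <<'E'
from station import *
import numpy as np, cv2
def ray(name,uv,cm=None):
    m=cm or camera_model(name); K=np.array(m["mtx"],float); k1=m["k1"]
    R=cv2.Rodrigues(np.array(m["rvec"],float))[0]; t=np.array(m["tvec"],float).ravel()
    d=cv2.undistortPoints(np.array([[uv]],float),K,np.array([k1,0,0,0,0],float)).ravel()
    return -R.T@t, R.T@np.array([d[0],d[1],1.])
def onz(name,uv,z,cm=None):
    o,d=ray(name,uv,cm); return (o+d*(z-o[2])/d[2]).round(4)
E
python3 - <<'E'
from h import *
s=sense(); print({k:np.round(v,3) for k,v in s.items()})
a=capture("scene"); b=capture("top")
cv2.imwrite("pics/scene.png",a); cv2.imwrite("pics/top.png",b)
for n in("scene","top"):
    m=camera_model(n); print(n,np.array(m["mtx"]).round(1).tolist(),m["k1"],ray(n,(320,240),m))
try: print(pinch_z)
except Exception as e: print(e)
E
```

```text
pics
{'time': np.float64(0.0), 'joint_positions': array([ 1.139,  0.207,  1.543, -0.   ,  1.394, -0.151]), 'dq': array([ 0.   ,  0.   , -0.001, -0.   , -0.001,  0.001]), 'effort': array([ 0.0000e+00, -3.8304e+01, -2.9160e+01, -0.0000e+00,  1.0000e-02,
        0.0000e+00]), 'eef_pos': array([0.16 , 0.552, 0.23 ]), 'tcp_rot': array([-0.   ,  0.14 ,  0.99 , -0.001]), 'wrist_force': array([-0.406,  0.476,  0.614]), 'torque': array([-0.087, -0.002,  0.02 ]), 'grip_force': np.float64(0.0), 'grip_width': np.float64(0.085)}
scene [[451.3, 0.0, 321.1], [0.0, 451.3, 241.4], [0.0, 0.0, 1.0]] -0.0856358958825168 (array([1.07521278, 0.4481204 , 0.54117915]), array([-0.66091853, -0.50500279, -0.55513464]))
top [[469.0, 0.0, 311.7], [0.0, 469.0, 231.7], [0.0, 0.0, 1.0]] -0.08816071445546024 (array([0.4533632 , 0.03795588, 0.85108689]), array([ 0.12241093, -0.03857799, -0.99204807]))
-0.0187
```

View pics/top.png

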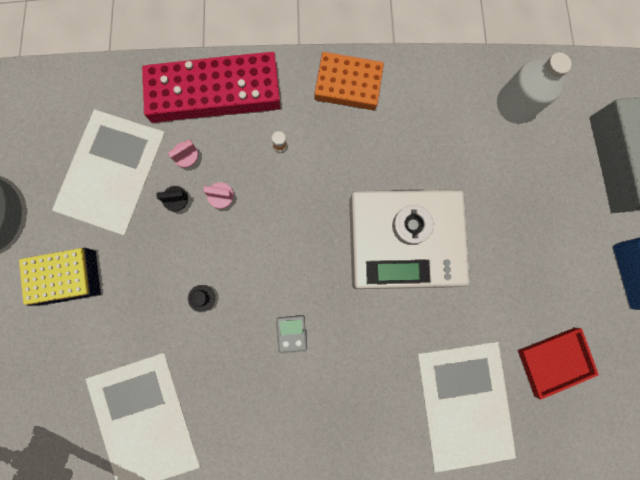

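View pics/scene.png

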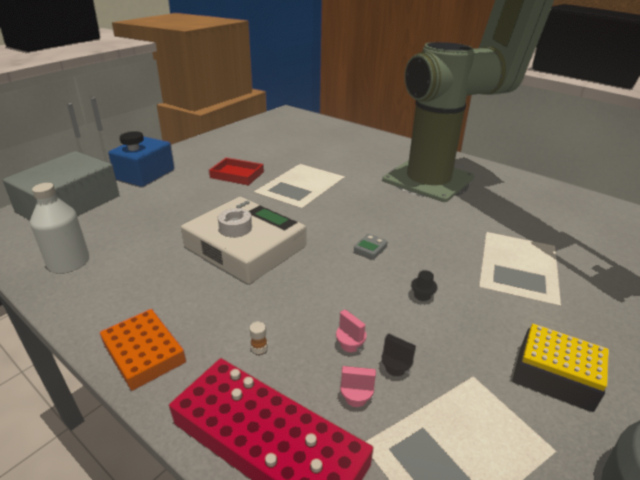

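Candidates in the top view: the black winged cap at (173,198), the black blank with round knob at (201,298), and pink look-alikes at (184,154) and (219,196). I choose (173,198): black with a flat wing, confirmed in the scene view at (398,355). The collar is at (414,224). I'll check both in a close crop.

```bash
python3 - <<'E'
from h import *
b=cv2.imread("pics/top.png"); a=cv2.imread("pics/scene.png")
c1=cv2.resize(b[140:240,130:250],None,fx=3.3,fy=3.3,interpolation=cv2.INTER_CUBIC)
c2=cv2.resize(b[174:274,354:474],None,fx=3.3,fy=3.3,interpolation=cv2.INTER_CUBIC)
cv2.imwrite("pics/crop.png",np.hstack([c1,c2]))
g=cv2.cvtColor(b,cv2.COLOR_BGR2GRAY)
n,l,st,ce=cv2.connectedComponentsWithStats((g<50).astype(np.uint8))
for i in range(1,n):
    if st[i,4]>15 and 140<ce[i][0]<480 and 140<ce[i][1]<320: print(st[i],ce[i].round(1),onz("top",ce[i],.03))
n,l,st,ce=cv2.connectedComponentsWithStats((g>200).astype(np.uint8))
for name,p,z in(("cap flange",(176,199),.028),("collar",(414,224),.085),("blank",(201,298),.03),("pink1",(184,154),.03),("pink2",(219,196),.03),("vial",(279,140),.04),("timer",(291,334),.018),
 ("mtl",(352,191),.055),("mtr",(464,191),.055),("mbl",(354,288),.055),("mbr",(469,286),.055)): print(name,onz("top",p,z))
E
```

```text
[157 187  31  25 505] [173.9 198.1] [0.6372 0.2654 0.03  ]
[406 214  17  22 136] [414.8 223.1] [ 0.5805 -0.1646  0.03  ]
[403 261  26  21 210] [421.7 270.4] [ 0.4956 -0.1718  0.03  ]
[369 263   8  15  39] [373.6 271.2] [ 0.497  -0.0864  0.03  ]
[389 280  16   3  19] [396.6 280.9] [ 0.4786 -0.1262  0.03  ]
[190 289  21  19 170] [200.2 297.7] [0.4592 0.2174 0.03  ]
cap flange [0.636  0.2621 0.028 ]
collar [ 0.5705 -0.1495  0.085 ]
blank [0.4586 0.216  0.03  ]
pink1 [0.7188 0.2484 0.03  ]
pink2 [0.6388 0.1842 0.03  ]
vial [0.7369 0.0745 0.04  ]
timer [0.3921 0.0614 0.018 ]
mtl [ 0.636  -0.0515  0.055 ]
mtr [ 0.6316 -0.2501  0.055 ]
mbl [ 0.4682 -0.048   0.055 ]
mbr [ 0.465  -0.2464  0.055 ]
```

View pics/crop.png

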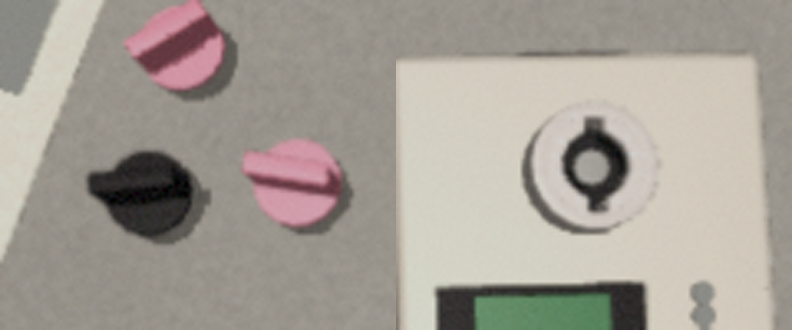

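The crop shows the black winged cap, its flange centre near top pixel (175.5,199) and its wing nearly along world y. The collar is at (414,224), with its notches nearly along world x. I'll move above the cap and yaw clockwise, so that joint 6 has room left for the later quarter turn.

move_arm([
  {"tx":-190,"ty":-50,"gripper":0.4},
  {"tx":-190,"ty":-50,"gripper":0.4},
  {"tx":-190,"ty":-50,"gripper":0.4},
  {"tx":-190,"ty":-50,"gripper":0.4},
  {"tx":-190,"ty":-50,"gripper":0.4},
], force=60)

```text
invalid input at $.plan[0]: expected keys gripper, tx, ty, tz, yaw
```

move_arm([
  {"tx":-190,"ty":-50},
  {"tx":-190,"ty":-50},
  {"tx":-190,"ty":-50},
  {"tx":-190,"ty":-50},
  {"tx":-190,"ty":-50},
])

```text
invalid input at $.plan[0]: expected keys gripper, tx, ty, tz, yaw
```

move_arm([
  {"tx":-157,"ty":-45,"yaw":0.6},
  {"tx":-157,"ty":-45,"yaw":0.6},
  {"tx":-157,"ty":-45,"yaw":0.6},
  {"tx":-157,"ty":-45,"yaw":0.6},
  {"tx":-157,"ty":-45,"yaw":0.6},
])

```text
invalid input at $.plan[0]: expected keys gripper, tx, ty, tz, yaw
```

move_arm([
  {"yaw":0.6},
  {"yaw":0.6},
  {"yaw":0.6},
  {"yaw":0.6},
  {"yaw":0.6},
])

```text
invalid input at $.plan[0]: expected keys gripper, tx, ty, tz, yaw
```

```bash
python3 - <<'E'
from h import *
import json
s=sense(); m=camera_model("wrist"); w=capture("wrist"); cv2.imwrite("pics/w1.png",w)
json.dump({k:np.array(v).tolist() for k,v in m.items()},open("w1.json","w"))
print(s["time"],s["eef_pos"],s["tcp_rot"],s["joint_positions"],s["grip_width"]); print(ray("wrist",(320,240),m))
E
```

```text
0.1 [0.15959601 0.55167649 0.23021433] [-2.97658308e-04  1.40432419e-01  9.90089694e-01 -1.02241496e-03] [ 1.13853522e+00  2.07362278e-01  1.54283628e+00 -1.74409647e-05
  1.39352375e+00 -1.50461558e-01] 0.08551303744213809
(array([0.08301361, 0.57490866, 0.37286571]), array([ 0.30142617, -0.08196131, -0.94998603]))
```

View pics/w1.png

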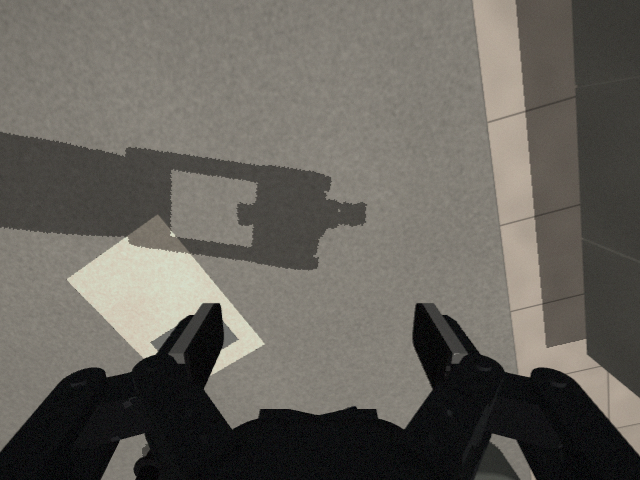

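The moves were refused because every row needs all the keys. The wrist view shows only bench and the arm's shadow, with the fingertips at about (210,310) and (425,310).

move_arm([
  {"tx":-190,"ty":-50,"tz":0,"yaw":0,"gripper":0.4},
  {"tx":-190,"ty":-50,"tz":0,"yaw":0,"gripper":0.4},
  {"tx":-190,"ty":-50,"tz":0,"yaw":0,"gripper":0.4},
  {"tx":-190,"ty":-50,"tz":0,"yaw":0,"gripper":0.4},
  {"tx":-190,"ty":-50,"tz":0,"yaw":0,"gripper":0.4},
], force=60)

```text
time: 0.57
eef_pos: [0.3308, 0.4494, 0.231]
tcp_rot: [0.0, 0.141, 0.99, -0.0]
wrist_force: [-0.2, 0.2, -0.4]
grip_width: 0.0513
grip_force: 0.0
```

move_arm([
  {"tx":-190,"ty":-50,"tz":0,"yaw":0,"gripper":0.4},
  {"tx":-190,"ty":-50,"tz":0,"yaw":0,"gripper":0.4},
  {"tx":-190,"ty":-50,"tz":0,"yaw":0,"gripper":0.4},
  {"tx":-190,"ty":-50,"tz":0,"yaw":0,"gripper":0.4},
  {"tx":-190,"ty":-50,"tz":0,"yaw":0,"gripper":0.4},
])

```text
time: 0.98
eef_pos: [0.4997, 0.3481, 0.2309]
tcp_rot: [0.0, 0.142, 0.99, -0.0]
wrist_force: [-0.1, 1.0, 0.1]
grip_width: 0.0513
grip_force: 0.0
```

move_arm([
  {"tx":-157,"ty":-45,"tz":0,"yaw":0.6,"gripper":0.4},
  {"tx":-157,"ty":-45,"tz":0,"yaw":0.6,"gripper":0.4},
  {"tx":-157,"ty":-45,"tz":0,"yaw":0.6,"gripper":0.4},
  {"tx":-157,"ty":-45,"tz":0,"yaw":0.6,"gripper":0.4},
  {"tx":-157,"ty":-45,"tz":0,"yaw":0.6,"gripper":0.4},
])

```text
time: 1.4
eef_pos: [0.6409, 0.2579, 0.2298]
tcp_rot: [0.002, 0.433, 0.902, -0.001]
wrist_force: [-1.5, -1.1, 1.4]
grip_width: 0.0512
grip_force: 0.0
```

move_arm([
  {"tx":0,"ty":0,"tz":0,"yaw":0.6,"gripper":0.4},
  {"tx":0,"ty":0,"tz":0,"yaw":0.6,"gripper":0.4},
  {"tx":0,"ty":0,"tz":0,"yaw":0.6,"gripper":0.4},
  {"tx":0,"ty":0,"tz":0,"yaw":0.6,"gripper":0.4},
  {"tx":0,"ty":0,"tz":0,"yaw":0.6,"gripper":0.4},
])

```text
time: 1.82
eef_pos: [0.6352, 0.2635, 0.2305]
tcp_rot: [-0.0, 0.677, 0.736, -0.001]
wrist_force: [-0.0, 0.6, 0.6]
grip_width: 0.0511
grip_force: 0.0
```

```bash
python3 - <<'E'
from h import *
import json
s=sense(); m=camera_model("wrist"); w=capture("wrist"); cv2.imwrite("pics/w2.png",w)
json.dump({k:np.array(v).tolist() for k,v in m.items()},open("w2.json","w"))
print(s["time"],s["eef_pos"],s["tcp_rot"],s["joint_positions"],s["grip_width"],s["wrist_force"]); print(ray("wrist",(320,240),m))
E
```

```text
1.8167 [0.63515119 0.26350967 0.23048408] [-3.65711015e-04  6.77150809e-01  7.35843938e-01 -5.88462381e-04] [ 2.67581194e-01  4.45217940e-01  1.23246393e+00 -4.56378394e-06
  1.46529646e+00  1.84553192e-01] 0.05113990815391891 [-0.04448725  0.63442832  0.56861819]
(array([0.62903597, 0.34415367, 0.37307756]), array([ 0.03278705, -0.31031855, -0.95009276]))
```

View pics/w2.png

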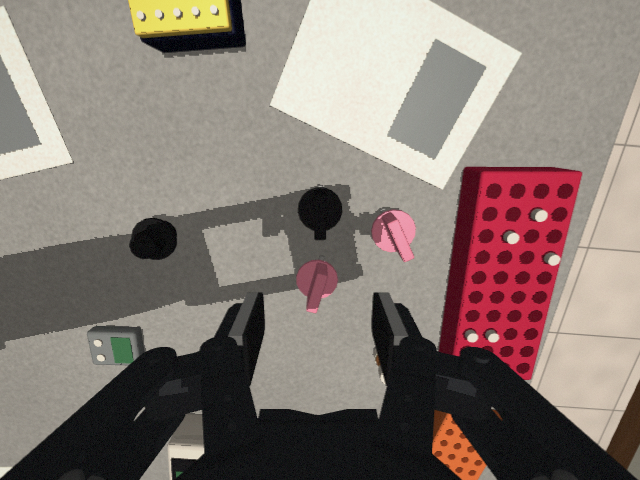

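The wrist view shows the black cap's flange at (320,209) with its wing pointing down the image to (320,240). The pink look-alikes are at (393,232) and (317,282), and the blank is at (153,239).

```bash
python3 - <<'E'
from h import *
import json
m=json.load(open("w2.json")); w=cv2.imread("pics/w2.png")
g=w.max(2)
r=w[180:250,290:350]; print(np.percentile(r.max(2),[1,10,30,50,70,90]))
mask=(g<32).astype(np.uint8); mask[:, :280]=0; mask[:,360:]=0; mask[255:]=0; mask[:170]=0
n,l,st,ce=cv2.connectedComponentsWithStats(mask); i=1+np.argmax(st[1:,4]); print(st[i],ce[i])
M=(l==i)
for y in range(st[i,1],st[i,1]+st[i,3],2):
    x=np.where(M[y])[0]; print(y,x.min(),x.max(),end=' | ')
# flange circle: enclose rows above wing protrusion
p=np.argwhere(M)[:,::-1]; op=cv2.morphologyEx(M.astype(np.uint8),cv2.MORPH_OPEN,cv2.getStructuringElement(cv2.MORPH_ELLIPSE,(21,21)))
c,_=cv2.findContours(op,0,cv2.CHAIN_APPROX_NONE); e=cv2.fitEllipse(max(c,key=len)); print("\nell",e)
print("flange", onz("wrist",e[0],.028,m))
b=[(np.where(M[y])[0].mean()) for y in range(int(ce[i][1])+22,st[i,1]+st[i,3]-3)]
u=np.mean(b); yb=st[i,1]+st[i,3]
for z in(.062,.028): print("wing end z",z,onz("wrist",(u,yb),z,m))
E
```

```text
[  8.   15.   21.   87.   90.  149.1]
[ 298  188   44   52 1572] [319.77862595 210.53562341]
188 314 326 | 190 309 330 | 192 307 332 | 194 304 335 | 196 303 337 | 198 302 338 | 200 301 339 | 202 300 340 | 204 299 340 | 206 299 341 | 208 299 341 | 210 299 341 | 212 298 341 | 214 299 340 | 216 300 340 | 218 300 339 | 220 301 338 | 222 303 336 | 224 305 335 | 226 307 332 | 228 311 329 | 230 314 325 | 232 315 325 | 234 315 325 | 236 315 325 | 238 315 325 | 
ell ((319.8106384277344, 209.22467041015625), (41.84280014038086, 42.5083122253418), 56.64476776123047)
flange [0.6378 0.2658 0.028 ]
wing end z 0.062 [0.6398 0.2425 0.062 ]
wing end z 0.028 [0.6409 0.2314 0.028 ]
```

move_arm([
  {"tx":2,"ty":3,"tz":40,"yaw":0,"gripper":0.4},
  {"tx":2,"ty":3,"tz":80,"yaw":0,"gripper":0.4},
  {"tx":2,"ty":3,"tz":110,"yaw":0,"gripper":0.4},
  {"tx":2,"ty":3,"tz":110,"yaw":0,"gripper":0.4},
  {"tx":2,"ty":3,"tz":110,"yaw":0,"gripper":0.4},
])

```text
time: 2.28
eef_pos: [0.6361, 0.2654, 0.1183]
tcp_rot: [-0.002, 0.674, 0.738, -0.003]
wrist_force: [-0.2, -0.5, 0.2]
grip_width: 0.0512
grip_force: 0.0
```

```bash
cat >> h.py <<'E'
import json
def snap(name):
    s=sense(); m=camera_model("wrist"); w=capture("wrist"); cv2.imwrite(f"pics/{name}.png",w)
    json.dump({k:np.array(v).tolist() for k,v in m.items()},open(name+".json","w"))
    q=s["tcp_rot"]; from scipy.spatial.transform import Rotation as Ro
    R=Ro.from_quat([*q[1:],q[0]]).as_matrix()
    print("t",s["time"],"tcp",s["eef_pos"].round(4),"psi",np.degrees(np.arctan2(R[1,0],R[0,0])).round(2),"tilt",R[:2,2].round(4),"w",round(float(s["grip_width"]),4),"F",np.round(s["wrist_force"],1),"gf",round(float(s["grip_force"]),1),"j6",round(float(s["joint_positions"][5]),2))
    return s,R,m,w
def capfit(w,m,lo,hi,top,bot,k,thr=32,zf=.028,zw=.062):
    M=(w.max(2)<thr).astype(np.uint8); M[:,:lo]=0; M[:,hi:]=0; M[bot:]=0; M[:top]=0
    n,l,st,ce=cv2.connectedComponentsWithStats(M); i=1+np.argmax(st[1:,4]); M=(l==i).astype(np.uint8)
    op=cv2.morphologyEx(M,cv2.MORPH_OPEN,cv2.getStructuringElement(cv2.MORPH_ELLIPSE,(k,k)))
    c,_=cv2.findContours(op,0,cv2.CHAIN_APPROX_NONE); e=cv2.fitEllipse(max(c,key=len))
    yb=st[i,1]+st[i,3]; xs=[np.where(M[y])[0].mean() for y in range(yb-9,yb-2)]
    f=onz("wrist",e[0],zf,m); we=onz("wrist",(np.mean(xs),yb),zw,m)
    print("stat",st[i],"ell",np.round(e[0]+e[1],1),"flange",f,"wing end",we,"wing ang",np.degrees(np.arctan2(*(f-we)[[1,0]])).round(1))
    return f
E
python3 - <<'E'
from h import *
s,R,m,w=snap("w3")
f=capfit(w,m,270,370,150,330,41)
print("tool dx,dy mm",((f-s["eef_pos"])@R*1000).round(1))
E
```

```text
t 2.2833 tcp [0.6361 0.2654 0.1183] psi 95.17 tilt [-0.0062 -0.0017] w 0.0512 F [-0.2 -0.5  0.2] gf 0.0 j6 0.18
stat [ 289  214   62   80 3319] ell [319.5 244.1  60.   61.2] flange [0.6375 0.2666 0.028 ] wing end [0.6393 0.2431 0.062 ] wing ang 94.4
tool dx,dy mm [ 1.2  2.1 90.3]
```

View pics/w3.png

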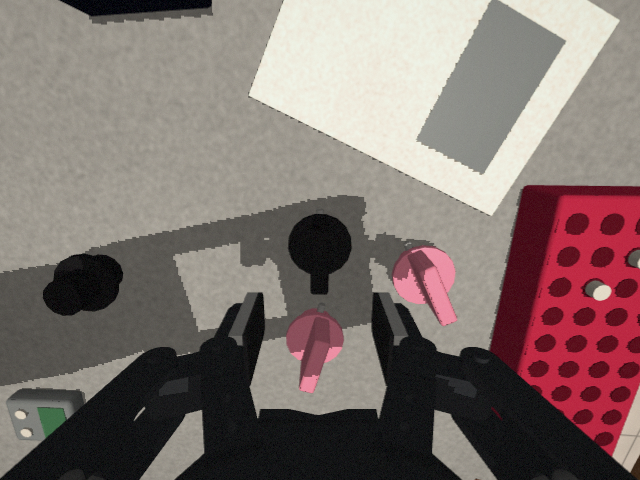

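The close view confirms the choice: black flange at (320,244), flat wing pointing down the image to (320,292), centred between the fingers and aligned to within about 1°. Next I descend and grip.

move_arm([
  {"tx":1,"ty":0,"tz":30,"yaw":-0.01,"gripper":0.4},
  {"tx":1,"ty":0,"tz":60,"yaw":-0.01,"gripper":0.4},
  {"tx":1,"ty":0,"tz":60,"yaw":-0.01,"gripper":0.4},
  {"tx":1,"ty":0,"tz":60,"yaw":-0.01,"gripper":0.4},
  {"tx":1,"ty":0,"tz":60,"yaw":-0.01,"gripper":0.4},
])

```text
time: 2.75
eef_pos: [0.6405, 0.2676, 0.0649]
tcp_rot: [0.001, 0.671, 0.741, 0.002]
wrist_force: [0.7, 0.9, 0.0]
grip_width: 0.0514
grip_force: 0.0
```

```bash
python3 - <<'E'
from h import *
s,R,m,w=snap("w4")
f=np.array([.6375,.2664,.028])
print("tool dx,dy mm",((f-s["eef_pos"])@R*1000).round(1))
E
```

```text
t 2.75 tcp [0.6405 0.2676 0.0649] psi 95.69 tilt [0.0052 0.0014] w 0.0514 F [0.7 0.9 0. ] gf 0.0 j6 0.17
tool dx,dy mm [-1.  -3.3 36.9]
```

move_arm([
  {"tx":0,"ty":0,"tz":0,"yaw":0,"gripper":0.4},
  {"tx":0,"ty":0,"tz":0,"yaw":0,"gripper":0.4},
  {"tx":0,"ty":0,"tz":0,"yaw":0,"gripper":0.4},
  {"tx":0,"ty":0,"tz":0,"yaw":0,"gripper":0.4},
  {"tx":0,"ty":0,"tz":0,"yaw":0,"gripper":0.4},
])

```text
time: 3.22
eef_pos: [0.6383, 0.267, 0.0617]
tcp_rot: [0.0, 0.671, 0.741, 0.0]
wrist_force: [-0.3, -0.9, -0.3]
grip_width: 0.0514
grip_force: 0.0
```

```bash
python3 - <<'E'
from h import *
s,R,m,w=snap("w5")
f=np.array([.6375,.2664,.028])
print("tool dx,dy mm",((f-s["eef_pos"])@R*1000).round(1))
g=w.max(2)
M=(g<32).astype(np.uint8)
print([ (y,np.where(M[y,265:375])[0][[0,-1]]+265,M[y,265:375].sum()) for y in range(240,360,8) if M[y,265:375].any()])
E
```

```text
t 3.2167 tcp [0.6383 0.267  0.0617] psi 95.68 tilt [0.0005 0.0001] w 0.0514 F [-0.3 -0.9 -0.3] gf 0.0 j6 0.17
tool dx,dy mm [-0.5 -0.8 33.7]
[(240, array([307, 324]), np.uint64(18)), (248, array([290, 340]), np.uint64(51)), (256, array([282, 348]), np.uint64(67)), (264, array([278, 352]), np.uint64(75)), (272, array([276, 354]), np.uint64(79)), (280, array([276, 354]), np.uint64(79)), (288, array([277, 353]), np.uint64(77)), (296, array([280, 374]), np.uint64(72)), (304, array([287, 374]), np.uint64(59)), (312, array([299, 374]), np.uint64(34)), (320, array([303, 374]), np.uint64(26)), (328, array([303, 374]), np.uint64(26)), (336, array([303, 374]), np.uint64(25)), (344, array([303, 325]), np.uint64(23))]
```

move_arm([
  {"tx":0,"ty":-1,"tz":15,"yaw":0.02,"gripper":0.4},
  {"tx":0,"ty":-1,"tz":29,"yaw":0.02,"gripper":0.4},
  {"tx":0,"ty":-1,"tz":29,"yaw":0.02,"gripper":0.4},
  {"tx":0,"ty":-1,"tz":29,"yaw":0.02,"gripper":0.4},
  {"tx":0,"ty":-1,"tz":29,"yaw":0.02,"gripper":0.4},
])

```text
time: 3.68
eef_pos: [0.6369, 0.2668, 0.0319]
tcp_rot: [-0.0, 0.679, 0.735, -0.0]
wrist_force: [0.3, -0.5, -0.2]
grip_width: 0.0509
grip_force: 0.0
```

move_arm([
  {"tx":0,"ty":0,"tz":0,"yaw":0,"gripper":0.6},
  {"tx":0,"ty":0,"tz":0,"yaw":0,"gripper":0.75},
  {"tx":0,"ty":0,"tz":0,"yaw":0,"gripper":1.0},
  {"tx":0,"ty":0,"tz":0,"yaw":0,"gripper":1.0},
  {"tx":0,"ty":0,"tz":0,"yaw":0,"gripper":1.0},
], force=80)

```text
time: 4.1
eef_pos: [0.6376, 0.267, 0.033]
tcp_rot: [0.0, 0.679, 0.734, 0.001]
wrist_force: [-0.1, -0.3, 2.4]
grip_width: 0.0109
grip_force: 77.9
```

move_arm([
  {"tx":0,"ty":0,"tz":0,"yaw":0,"gripper":1.0},
  {"tx":0,"ty":0,"tz":0,"yaw":0,"gripper":1.0},
  {"tx":0,"ty":0,"tz":0,"yaw":0,"gripper":1.0},
  {"tx":0,"ty":0,"tz":0,"yaw":0,"gripper":1.0},
  {"tx":0,"ty":0,"tz":0,"yaw":0,"gripper":1.0},
])

```text
time: 4.52
eef_pos: [0.6376, 0.267, 0.033]
tcp_rot: [0.0, 0.679, 0.734, 0.001]
wrist_force: [-0.4, -0.1, 5.1]
grip_width: 0.0107
grip_force: 78.4
```

```bash
python3 - <<'E'
from h import *
w5=cv2.imread("pics/w5.png"); m5=json.load(open("w5.json"))
f5=capfit(w5,m5,268,362,200,330,51)
s,R,m,w=snap("w6")
print("cap in tool (from w5, mm)",((f5-s["eef_pos"])@R*1000).round(1))
M=(w.max(2)<32).astype(np.uint8)
print([ (y,[int(v) for v in np.where(np.diff(M[y,230:410].astype(int)))[0]+230]) for y in range(250,350,8)])
E
```

```text
stat [ 275  240   81   90 5130] ell [315.  277.4  75.3  78.7] flange [0.6374 0.267  0.028 ] wing end [0.6383 0.2541 0.062 ] wing ang 94.0
t 4.5167 tcp [0.6376 0.267  0.033 ] psi 94.53 tilt [0.0011 0.0004] w 0.0107 F [-0.4 -0.1  5.1] gf 78.4 j6 0.19
cap in tool (from w5, mm) [-0.  -0.2  5. ]
[(250, []), (258, [307, 327]), (266, [289, 345]), (274, [279, 354]), (282, [275, 359]), (290, [272, 291, 302, 332, 344, 362]), (298, [271, 290, 302, 333, 345, 363]), (306, [270, 288, 301, 334, 346, 364]), (314, [273, 287, 300, 334, 348, 362]), (322, [271, 285, 299, 335, 349, 364]), (330, [269, 285, 299, 336, 350, 365]), (338, [263, 295, 299, 335, 339, 372]), (346, [240, 255, 381, 395])]
```

Gripped at 78 N with the cap centred on the tool. Lifting next, then carrying it over the collar with a −1.47 rad turn, which lines the wing up with the notches.

move_arm([
  {"tx":0,"ty":0,"tz":-30,"yaw":0,"gripper":1.0},
  {"tx":0,"ty":0,"tz":-70,"yaw":0,"gripper":1.0},
  {"tx":0,"ty":0,"tz":-110,"yaw":0,"gripper":1.0},
  {"tx":0,"ty":0,"tz":-150,"yaw":0,"gripper":1.0},
  {"tx":0,"ty":0,"tz":-185,"yaw":0,"gripper":1.0},
])

```text
time: 4.98
eef_pos: [0.6367, 0.2667, 0.2185]
tcp_rot: [-0.0, 0.679, 0.734, -0.0]
wrist_force: [0.1, 0.5, -1.4]
grip_width: 0.0104
grip_force: 78.0
```

move_arm([
  {"tx":-35,"ty":-9,"tz":-10,"yaw":0,"gripper":1.0},
  {"tx":-70,"ty":-18,"tz":-20,"yaw":0,"gripper":1.0},
  {"tx":-105,"ty":-26,"tz":-30,"yaw":0,"gripper":1.0},
  {"tx":-140,"ty":-35,"tz":-32,"yaw":0,"gripper":1.0},
  {"tx":-175,"ty":-43,"tz":-32,"yaw":0,"gripper":1.0},
])

```text
time: 5.4
eef_pos: [0.6074, 0.0876, 0.2493]
tcp_rot: [0.0, 0.678, 0.735, -0.0]
wrist_force: [1.0, -1.2, 0.1]
grip_width: 0.0109
grip_force: 78.3
```

move_arm([
  {"tx":-36,"ty":-9,"tz":0,"yaw":0,"gripper":1.0},
  {"tx":-72,"ty":-18,"tz":0,"yaw":0,"gripper":1.0},
  {"tx":-108,"ty":-26,"tz":0,"yaw":0,"gripper":1.0},
  {"tx":-144,"ty":-35,"tz":0,"yaw":0,"gripper":1.0},
  {"tx":-180,"ty":-43,"tz":0,"yaw":0,"gripper":1.0},
])

```text
time: 5.82
eef_pos: [0.5779, -0.0952, 0.2477]
tcp_rot: [-0.001, 0.679, 0.734, -0.001]
wrist_force: [-0.3, 1.1, -1.0]
grip_width: 0.0107
grip_force: 78.3
```

move_arm([
  {"tx":-30,"ty":-7,"tz":0,"yaw":-0.1,"gripper":1.0},
  {"tx":-55,"ty":-14,"tz":0,"yaw":-0.2,"gripper":1.0},
  {"tx":-55,"ty":-14,"tz":0,"yaw":-0.3,"gripper":1.0},
  {"tx":-55,"ty":-14,"tz":0,"yaw":-0.4,"gripper":1.0},
  {"tx":-55,"ty":-14,"tz":0,"yaw":-0.5,"gripper":1.0},
])

```text
time: 6.23
eef_pos: [0.5687, -0.1504, 0.2475]
tcp_rot: [-0.002, 0.474, 0.88, -0.0]
wrist_force: [0.5, -0.9, -0.9]
grip_width: 0.0109
grip_force: 78.2
```

move_arm([
  {"tx":0,"ty":0,"tz":0,"yaw":-0.1,"gripper":1.0},
  {"tx":0,"ty":0,"tz":0,"yaw":-0.2,"gripper":1.0},
  {"tx":0,"ty":0,"tz":0,"yaw":-0.3,"gripper":1.0},
  {"tx":0,"ty":0,"tz":0,"yaw":-0.4,"gripper":1.0},
  {"tx":0,"ty":0,"tz":0,"yaw":-0.5,"gripper":1.0},
])

```text
time: 6.65
eef_pos: [0.5689, -0.1494, 0.2476]
tcp_rot: [-0.002, 0.241, 0.971, 0.0]
wrist_force: [0.2, -0.0, -1.6]
grip_width: 0.0105
grip_force: 78.2
```

move_arm([
  {"tx":0,"ty":0,"tz":0,"yaw":-0.1,"gripper":1.0},
  {"tx":0,"ty":0,"tz":0,"yaw":-0.2,"gripper":1.0},
  {"tx":0,"ty":0,"tz":0,"yaw":-0.3,"gripper":1.0},
  {"tx":0,"ty":0,"tz":0,"yaw":-0.4,"gripper":1.0},
  {"tx":0,"ty":0,"tz":0,"yaw":-0.47,"gripper":1.0},
])

```text
time: 7.07
eef_pos: [0.5689, -0.1494, 0.2476]
tcp_rot: [-0.001, 0.009, 1.0, 0.001]
wrist_force: [-0.4, 0.1, -0.8]
grip_width: 0.0107
grip_force: 78.2
```

move_arm([
  {"tx":0,"ty":0,"tz":0,"yaw":0,"gripper":1.0},
  {"tx":0,"ty":0,"tz":0,"yaw":0,"gripper":1.0},
  {"tx":0,"ty":0,"tz":0,"yaw":0,"gripper":1.0},
  {"tx":0,"ty":0,"tz":0,"yaw":0,"gripper":1.0},
  {"tx":0,"ty":0,"tz":0,"yaw":0,"gripper":1.0},
])

```text
time: 7.48
eef_pos: [0.5697, -0.1497, 0.2491]
tcp_rot: [-0.0, 0.011, 1.0, 0.0]
wrist_force: [0.2, 0.7, -0.7]
grip_width: 0.0109
grip_force: 78.2
```

```bash
python3 - <<'E'
from h import *
s,R,m,w=snap("w7")
E
```

```text
t 7.4833 tcp [ 0.5697 -0.1497  0.2491] psi 178.71 tilt [-0.0003  0.0001] w 0.0109 F [ 0.2  0.7 -0.7] gf 78.2 j6 -1.95
```

View pics/w7.png

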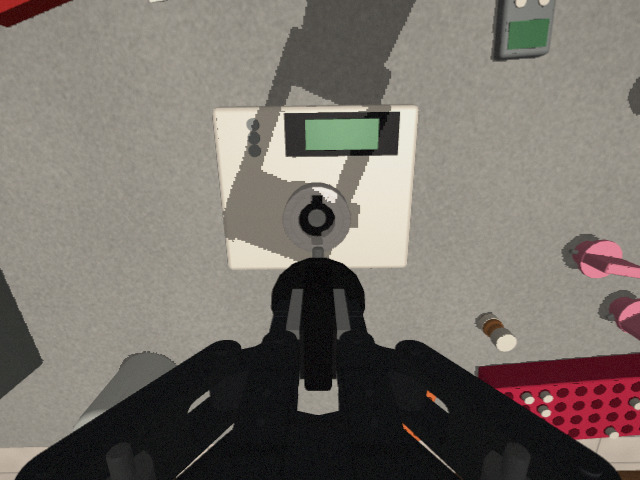

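The wrist view shows the collar mouth at about (317,217), the near notch at (317,199), and the held cap below it with its flange top at row 258. I'll measure the mouth.

```bash
python3 - <<'E'
from h import *
w=cv2.imread("pics/w7.png"); m=json.load(open("w7.json")); g=w.max(2)
cr=w[175:265,267:367]; cv2.imwrite("pics/c7.png",cv2.resize(cr,None,fx=6,fy=6,interpolation=cv2.INTER_CUBIC))
M=(g<45).astype(np.uint8); M[:188]=0; M[245:]=0; M[:,:285]=0; M[:,350:]=0
for y in range(192,246,2):
    x=np.where(M[y])[0]; print(y,(x.min(),x.max()) if len(x) else None,g[y,317],end=' | ')
print("\ncol317 outer:",[(y,int(g[y,305])) for y in range(178,200,2)],"row217:",[(x,int(g[217,x])) for x in range(278,360,3)])
for p in((317,217),(317,218)): print(onz("wrist",p,.085,m))
E
```

```text
192 None 118 | 194 None 112 | 196 (np.int64(312), np.int64(321)) 17 | 198 (np.int64(313), np.int64(321)) 19 | 200 (np.int64(313), np.int64(321)) 17 | 202 (np.int64(311), np.int64(321)) 11 | 204 (np.int64(309), np.int64(324)) 12 | 206 (np.int64(306), np.int64(326)) 17 | 208 (np.int64(304), np.int64(329)) 20 | 210 (np.int64(302), np.int64(331)) 94 | 212 (np.int64(301), np.int64(332)) 89 | 214 (np.int64(300), np.int64(333)) 88 | 216 (np.int64(300), np.int64(334)) 86 | 218 (np.int64(299), np.int64(334)) 89 | 220 (np.int64(300), np.int64(333)) 85 | 222 (np.int64(299), np.int64(332)) 90 | 224 (np.int64(300), np.int64(331)) 93 | 226 (np.int64(301), np.int64(329)) 85 | 228 (np.int64(302), np.int64(327)) 5 | 230 (np.int64(303), np.int64(323)) 12 | 232 (np.int64(306), np.int64(320)) 15 | 234 (np.int64(309), np.int64(320)) 18 | 236 None 62 | 238 None 93 | 240 None 92 | 242 None 94 | 244 None 92 | 
col317 outer: [(178, 234), (180, 233), (182, 218), (184, 108), (186, 88), (188, 93), (190, 125), (192, 122), (194, 121), (196, 124), (198, 113)] row217: [(278, 125), (281, 126), (284, 119), (287, 119), (290, 117), (293, 123), (296, 123), (299, 41), (302, 11), (305, 12), (308, 78), (311, 91), (314, 86), (317, 88), (320, 87), (323, 89), (326, 34), (329, 20), (332, 7), (335, 107), (338, 120), (341, 120), (344, 121), (347, 119), (350, 116), (353, 129), (356, 127), (359, 233)]
[ 0.5676 -0.1497  0.085 ]
[ 0.5686 -0.1498  0.085 ]
```

View pics/c7.png

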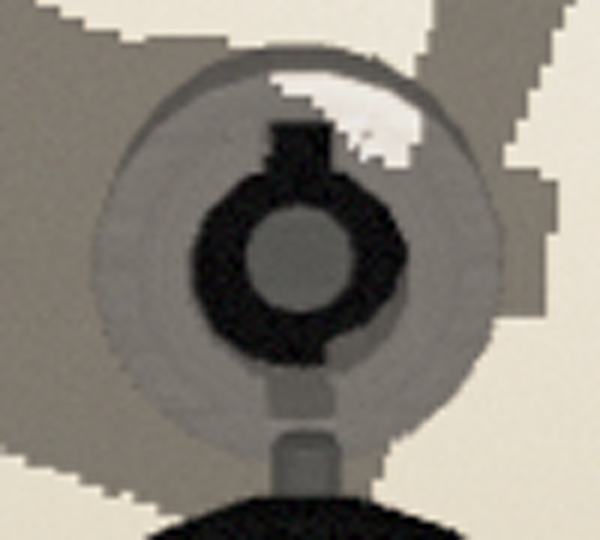

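The crop shows both notches at crop columns 268–335, with outer ends at rows 122 and 418. The rim spans columns 95–500 and rows 70–455, and the cap's steel pin is at columns 272–341.

```bash
python3 - <<'E'
from h import *
m=json.load(open("w7.json"))
P=lambda c,r,z: onz("wrist",(267+(c+.5)/6-.5,175+(r+.5)/6-.5),z,m)
a,b=P(301,122,.085),P(301,418,.085); print("notch",a,b,"len",np.linalg.norm(a-b),"mid",(a+b)/2)
a,b=P(298,70,.085),P(298,455,.085); print("rim",a,b,"len",np.linalg.norm(a-b),"mid",(a+b)/2)
a,b=P(95,262,.085),P(500,262,.085); print("rim lr len",np.linalg.norm(a-b),"mid",(a+b)/2)
a,b=P(193,265,.085),P(408,265,.085); print("mouth lr len",np.linalg.norm(a-b),"mid",(a+b)/2)
print("notch dir via top/bot", P(301.5,122,.085)-P(301.5,418,.085))
a,b=P(272,432,.2491-.033+.008),P(341,432,.2491-.033+.008); print("pin w",np.linalg.norm(a-b),(a+b)/2)
tcp=np.array([.5697,-.1497,.2491]); print("tcp",tcp, "pin tip expected", tcp+[-.0235,.0235*np.tan(np.radians(1.3)),0])
E
```

```text
notch [ 0.5464 -0.1495  0.085 ] [ 0.595  -0.1506  0.085 ] len 0.04861244696577203 mid [ 0.5707  -0.15005  0.085  ]
rim [ 0.5383 -0.1498  0.085 ] [ 0.6015 -0.1512  0.085 ] len 0.06321550442731595 mid [ 0.5699 -0.1505  0.085 ]
rim lr len 0.06441521559383309 mid [ 0.5688 -0.1506  0.085 ]
mouth lr len 0.03420935544555025 mid [ 0.5693 -0.1501  0.085 ]
notch dir via top/bot [-0.0486  0.0011  0.    ]
pin w 0.006103277807866845 [ 0.5487  -0.14865  0.2241 ]
tcp [ 0.5697 -0.1497  0.2491] pin tip expected [ 0.5462     -0.14916671  0.2491    ]
```

move_arm([
  {"tx":-0.7,"ty":-0.8,"tz":30,"yaw":0,"gripper":1.0},
  {"tx":-0.7,"ty":-0.8,"tz":60,"yaw":0,"gripper":1.0},
  {"tx":-0.7,"ty":-0.8,"tz":90,"yaw":0,"gripper":1.0},
  {"tx":-0.7,"ty":-0.8,"tz":115,"yaw":0,"gripper":1.0},
  {"tx":-0.7,"ty":-0.8,"tz":115,"yaw":0,"gripper":1.0},
])

```text
time: 7.95
eef_pos: [0.5658, -0.1486, 0.1278]
tcp_rot: [-0.006, 0.011, 1.0, 0.002]
wrist_force: [-0.8, 0.3, -2.5]
grip_width: 0.0109
grip_force: 78.1
```

move_arm([
  {"tx":0,"ty":0,"tz":0,"yaw":0,"gripper":1.0},
  {"tx":0,"ty":0,"tz":0,"yaw":0,"gripper":1.0},
  {"tx":0,"ty":0,"tz":0,"yaw":0,"gripper":1.0},
  {"tx":0,"ty":0,"tz":0,"yaw":0,"gripper":1.0},
  {"tx":0,"ty":0,"tz":0,"yaw":0,"gripper":1.0},
])

```text
time: 8.37
eef_pos: [0.5717, -0.1511, 0.1363]
tcp_rot: [0.002, 0.011, 1.0, -0.001]
wrist_force: [-0.2, 0.5, -0.6]
grip_width: 0.0105
grip_force: 78.1
```

```bash
python3 - <<'E'
from h import *
s,R,m,w=snap("w8")
uv=[cv2.projectPoints(np.array([[.5704-.0245,-.1497,.085]]),np.array(m["rvec"],float),np.array(m["tvec"],float),np.array(m["mtx"],float),np.array([m["k1"],0,0,0.]))[0].ravel()]
x,y=int(uv[0][0]),int(uv[0][1]); print(uv)
x0,y0=x-50,y-45; print("crop org",x0,y0)
cv2.imwrite("pics/c8.png",cv2.resize(w[y0:y0+90,x0:x0+100],None,fx=6,fy=6,interpolation=cv2.INTER_CUBIC))
E
```

```text
t 8.3667 tcp [ 0.5717 -0.1511  0.1363] psi 178.75 tilt [ 0.0034 -0.0015] w 0.0105 F [-0.2  0.5 -0.6] gf 78.1 j6 -1.95
[array([318.15493461, 224.46347921])]
crop org 268 179
```

View pics/c8.png

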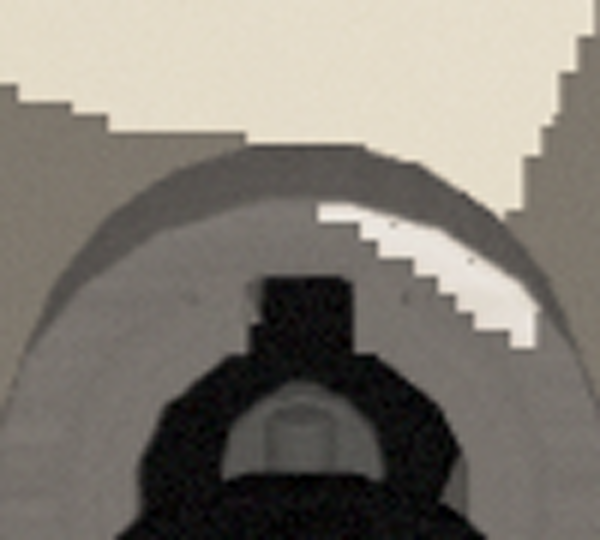

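The crop shows the near notch at crop columns 250–355 with its end at row 277. The pin is at columns 266–337 with its tip at row ~405. Both sit on the same line.

```bash
python3 - <<'E'
from h import *
m=json.load(open("w8.json"))
P=lambda c,r,z: onz("wrist",(268+(c+.5)/6-.5,179+(r+.5)/6-.5),z,m)
a,b=P(250,290,.085),P(355,290,.085); print("notch w",a[1]-b[1],(a+b)/2,"end",P(302,277,.085))
z=.1363-.033+.008
a,b=P(266,425,z),P(337,425,z); print("pin w",a[1]-b[1],(a+b)/2,"tip top (z+3mm)",P(301,405,z+.003))
s=sense(); print(s["eef_pos"])
E
```

```text
notch w -0.010700000000000015 [ 0.54745 -0.14985  0.085  ] end [ 0.5461 -0.1498  0.085 ]
pin w -0.006399999999999989 [ 0.55245 -0.15     0.1113 ] tip top (z+3mm) [ 0.5495 -0.15    0.1143]
[ 0.57141385 -0.15094613  0.13592007]
```

move_arm([
  {"tx":0,"ty":0,"tz":0,"yaw":0,"gripper":1.0},
  {"tx":0,"ty":0,"tz":0,"yaw":0,"gripper":1.0},
  {"tx":0,"ty":0,"tz":0,"yaw":0,"gripper":1.0},
  {"tx":0,"ty":0,"tz":0,"yaw":0,"gripper":1.0},
  {"tx":0,"ty":0,"tz":0,"yaw":0,"gripper":1.0},
])

```text
time: 8.83
eef_pos: [0.5704, -0.1505, 0.1342]
tcp_rot: [-0.0, 0.011, 1.0, 0.0]
wrist_force: [-0.5, 0.0, -1.7]
grip_width: 0.0106
grip_force: 78.1
```

```bash
python3 - <<'E'
from h import *
for n,tz,tx in(("w7",.2491,.5697),("w8",.1363,.5717)):
    w=cv2.imread(f"pics/{n}.png"); m=json.load(open(n+".json")); g=w.max(2).astype(int)
    print(n,[(y,int(g[y,290]),int(g[y,312]),int(g[y,345])) for y in range(250,285,2)])
    M=(g<35)
    for y in (270,276,282,286,290,296,300):
        x=np.where(M[y,240:400])[0]+240; z=tz-.005
        print(y,x.min(),x.max(),onz("wrist",(x.min()-.5,y),z,m)-[tx,-.1502,z],onz("wrist",(x.max()+.5,y),z,m)-[tx,-.1502,z])
E
```

```text
w7 [(250, 128, 87, 229), (252, 127, 90, 229), (254, 125, 92, 229), (256, 127, 88, 229), (258, 142, 11, 229), (260, 228, 5, 229), (262, 228, 11, 225), (264, 224, 10, 217), (266, 58, 12, 5), (268, 11, 5, 10), (270, 11, 15, 15), (272, 18, 17, 20), (274, 17, 24, 18), (276, 18, 15, 17), (278, 12, 16, 18), (280, 18, 6, 16), (282, 21, 13, 17), (284, 17, 17, 16)]
270 286 350 [-1.64000000e-02 -1.41000000e-02  2.77555756e-17] [-1.57000000e-02  1.73000000e-02  2.77555756e-17]
276 280 356 [-1.33000000e-02 -1.72000000e-02  2.77555756e-17] [-1.24000000e-02  2.03000000e-02  2.77555756e-17]
282 277 359 [-1.01000000e-02 -1.88000000e-02  2.77555756e-17] [-9.20000000e-03  2.18000000e-02  2.77555756e-17]
286 275 361 [-8.00000000e-03 -2.00000000e-02  2.77555756e-17] [-7.00000000e-03  2.28000000e-02  2.77555756e-17]
290 273 362 [-5.80000000e-03 -2.11000000e-02  2.77555756e-17] [-4.80000000e-03  2.34000000e-02  2.77555756e-17]
296 272 363 [-2.50000000e-03 -2.18000000e-02  2.77555756e-17] [-1.50000000e-03  2.39000000e-02  2.77555756e-17]
300 272 363 [-3.00000000e-04 -2.19000000e-02  2.77555756e-17] [7.00000000e-04 2.40000000e-02 2.77555756e-17]
w8 [(250, 121, 70, 120), (252, 121, 70, 119), (254, 119, 70, 104), (256, 106, 73, 79), (258, 96, 14, 78), (260, 101, 12, 79), (262, 103, 15, 78), (264, 99, 7, 71), (266, 29, 18, 16), (268, 14, 16, 13), (270, 10, 10, 18), (272, 17, 14, 13), (274, 12, 17, 19), (276, 15, 11, 17), (278, 21, 17, 19), (280, 22, 16, 15), (282, 15, 6, 11), (284, 16, 6, 18)]
270 285 350 [-0.0163 -0.016   0.    ] [-0.0157  0.016   0.    ]
276 280 356 [-0.0132 -0.0186  0.    ] [-0.0124  0.0189  0.    ]
282 277 359 [-0.01   -0.0202  0.    ] [-0.0092  0.0204  0.    ]
286 275 361 [-0.0079 -0.0213  0.    ] [-0.007   0.0214  0.    ]
290 273 362 [-0.0057 -0.0225  0.    ] [-0.0048  0.022   0.    ]
296 272 363 [-0.0024 -0.0232  0.    ] [-0.0015  0.0226  0.    ]
300 272 363 [-0.0002 -0.0233  0.    ] [0.0008 0.0226 0.    ]
```

The pin reads about 1 mm too far along +x relative to the notch, so I shift it back, descend slowly and watch the force.

move_arm([
  {"tx":1,"ty":-0.5,"tz":4,"yaw":0,"gripper":1.0},
  {"tx":1,"ty":-0.5,"tz":8,"yaw":0,"gripper":1.0},
  {"tx":1,"ty":-0.5,"tz":12,"yaw":0,"gripper":1.0},
  {"tx":1,"ty":-0.5,"tz":14,"yaw":0,"gripper":1.0},
  {"tx":1,"ty":-0.5,"tz":14,"yaw":0,"gripper":1.0},
])

```text
time: 9.25
eef_pos: [0.5687, -0.1507, 0.1191]
tcp_rot: [-0.001, 0.011, 1.0, 0.0]
wrist_force: [-0.1, -0.1, -1.3]
grip_width: 0.0106
grip_force: 78.1
```

move_arm([
  {"tx":0,"ty":0,"tz":0,"yaw":0,"gripper":1.0},
  {"tx":0,"ty":0,"tz":1,"yaw":0,"gripper":1.0},
  {"tx":0,"ty":0,"tz":2,"yaw":0,"gripper":1.0},
  {"tx":0,"ty":0,"tz":3,"yaw":0,"gripper":1.0},
  {"tx":0,"ty":0,"tz":4,"yaw":0,"gripper":1.0},
])

```text
time: 9.67
eef_pos: [0.5696, -0.1511, 0.1163]
tcp_rot: [0.0, 0.011, 1.0, -0.0]
wrist_force: [0.3, -0.5, -1.0]
grip_width: 0.0103
grip_force: 78.1
```

move_arm([
  {"tx":0,"ty":0,"tz":1,"yaw":0,"gripper":1.0},
  {"tx":0,"ty":0,"tz":2,"yaw":0,"gripper":1.0},
  {"tx":0,"ty":0,"tz":3,"yaw":0,"gripper":1.0},
  {"tx":0,"ty":0,"tz":3,"yaw":0,"gripper":1.0},
  {"tx":0,"ty":0,"tz":3,"yaw":0,"gripper":1.0},
])

```text
time: 10.08
eef_pos: [0.5694, -0.151, 0.1132]
tcp_rot: [-0.0, 0.011, 1.0, 0.0]
wrist_force: [-0.4, 0.8, -1.5]
grip_width: 0.0107
grip_force: 78.1
```

move_arm([
  {"tx":0,"ty":0,"tz":1,"yaw":0,"gripper":1.0},
  {"tx":0,"ty":0,"tz":2,"yaw":0,"gripper":1.0},
  {"tx":0,"ty":0,"tz":3,"yaw":0,"gripper":1.0},
  {"tx":0,"ty":0,"tz":3,"yaw":0,"gripper":1.0},
  {"tx":0,"ty":0,"tz":3,"yaw":0,"gripper":1.0},
])

```text
time: 10.5
eef_pos: [0.569, -0.1509, 0.1099]
tcp_rot: [-0.001, 0.011, 1.0, 0.0]
wrist_force: [-1.5, -0.3, -0.1]
grip_width: 0.0107
grip_force: 78.3
```

move_arm([
  {"tx":0,"ty":0,"tz":1,"yaw":0,"gripper":1.0},
  {"tx":0,"ty":0,"tz":2,"yaw":0,"gripper":1.0},
  {"tx":0,"ty":0,"tz":3,"yaw":0,"gripper":1.0},
  {"tx":0,"ty":0,"tz":3,"yaw":0,"gripper":1.0},
  {"tx":0,"ty":0,"tz":3,"yaw":0,"gripper":1.0},
])

```text
time: 10.92
eef_pos: [0.5691, -0.151, 0.1077]
tcp_rot: [-0.0, 0.011, 1.0, 0.0]
wrist_force: [-5.9, 0.8, 3.8]
grip_width: 0.0109
grip_force: 79.0
```

The plunger is in contact and the side force pushes −x, so I ease 0.8 mm that way and continue.

move_arm([
  {"tx":0.8,"ty":0,"tz":0,"yaw":0,"gripper":1.0},
  {"tx":0.8,"ty":0,"tz":1,"yaw":0,"gripper":1.0},
  {"tx":0.8,"ty":0,"tz":2,"yaw":0,"gripper":1.0},
  {"tx":0.8,"ty":0,"tz":3,"yaw":0,"gripper":1.0},
  {"tx":0.8,"ty":0,"tz":3,"yaw":0,"gripper":1.0},
])

```text
time: 11.33
eef_pos: [0.569, -0.151, 0.1047]
tcp_rot: [0.0, 0.011, 1.0, -0.0]
wrist_force: [-4.3, 0.9, 5.5]
grip_width: 0.0107
grip_force: 79.2
```

move_arm([
  {"tx":0,"ty":0,"tz":1,"yaw":0,"gripper":1.0},
  {"tx":0,"ty":0,"tz":2,"yaw":0,"gripper":1.0},
  {"tx":0,"ty":0,"tz":3,"yaw":0,"gripper":1.0},
  {"tx":0,"ty":0,"tz":3,"yaw":0,"gripper":1.0},
  {"tx":0,"ty":0,"tz":3,"yaw":0,"gripper":1.0},
], force=100)

```text
time: 11.75
eef_pos: [0.569, -0.151, 0.1019]
tcp_rot: [0.0, 0.011, 1.0, -0.0]
wrist_force: [-4.3, 1.1, 7.0]
grip_width: 0.0105
grip_force: 101.0
```

move_arm([
  {"tx":0,"ty":0,"tz":1,"yaw":0,"gripper":1.0},
  {"tx":0,"ty":0,"tz":2,"yaw":0,"gripper":1.0},
  {"tx":0,"ty":0,"tz":3,"yaw":0,"gripper":1.0},
  {"tx":0,"ty":0,"tz":4,"yaw":0,"gripper":1.0},
  {"tx":0,"ty":0,"tz":4,"yaw":0,"gripper":1.0},
])

```text
time: 12.17
eef_pos: [0.5691, -0.151, 0.0983]
tcp_rot: [0.0, 0.011, 1.0, -0.0]
wrist_force: [-5.2, 1.5, 8.6]
grip_width: 0.0105
grip_force: 101.3
```

move_arm([
  {"tx":0,"ty":0,"tz":1,"yaw":0,"gripper":1.0},
  {"tx":0,"ty":0,"tz":2,"yaw":0,"gripper":1.0},
  {"tx":0,"ty":0,"tz":2,"yaw":0,"gripper":1.0},
  {"tx":0,"ty":0,"tz":2,"yaw":0,"gripper":1.0},
  {"tx":0,"ty":0,"tz":2,"yaw":0,"gripper":1.0},
])

```text
time: 12.58
eef_pos: [0.5691, -0.151, 0.0964]
tcp_rot: [0.0, 0.011, 1.0, -0.0]
wrist_force: [-5.3, 1.2, 9.0]
grip_width: 0.0102
grip_force: 101.4
```

```bash
python3 - <<'E'
from h import *
s,R,m,w=snap("w9"); print(s["torque"].round(2))
E
```

```text
t 12.5833 tcp [ 0.5691 -0.151   0.0964] psi 178.75 tilt [ 0.0009 -0.0002] w 0.0102 F [-5.3  1.2  9. ] gf 101.4 j6 -1.96
[0.29 0.95 0.02]
```

The cap is about home (z offset −21.6 mm) with roughly 9 N of spring force. Now turning clockwise in steps.

move_arm([
  {"tx":0,"ty":0,"tz":0,"yaw":0.06,"gripper":1.0},
  {"tx":0,"ty":0,"tz":0,"yaw":0.12,"gripper":1.0},
  {"tx":0,"ty":0,"tz":0,"yaw":0.18,"gripper":1.0},
  {"tx":0,"ty":0,"tz":0,"yaw":0.24,"gripper":1.0},
  {"tx":0,"ty":0,"tz":0,"yaw":0.3,"gripper":1.0},
])

```text
time: 13.05
eef_pos: [0.5696, -0.1507, 0.0964]
tcp_rot: [0.001, 0.162, 0.987, 0.0]
wrist_force: [-2.8, 2.3, 7.2]
grip_width: 0.0104
grip_force: 101.4
```

```bash
python3 - <<'E'
from h import *
s,R,m,w=snap("w10"); print(s["torque"].round(2))
E
```

```text
t 13.05 tcp [ 0.5696 -0.1507  0.0964] psi 161.4 tilt [0.0022 0.0003] w 0.0104 F [-2.8  2.3  7.2] gf 101.4 j6 -1.65
[0.51 0.65 0.13]
```

move_arm([
  {"tx":0,"ty":0,"tz":0,"yaw":0.08,"gripper":1.0},
  {"tx":0,"ty":0,"tz":0,"yaw":0.16,"gripper":1.0},
  {"tx":0,"ty":0,"tz":0,"yaw":0.24,"gripper":1.0},
  {"tx":0,"ty":0,"tz":0,"yaw":0.32,"gripper":1.0},
  {"tx":0,"ty":0,"tz":0,"yaw":0.4,"gripper":1.0},
])

```text
time: 13.52
eef_pos: [0.5701, -0.1494, 0.0964]
tcp_rot: [0.001, 0.355, 0.935, 0.002]
wrist_force: [-3.0, 5.5, 7.2]
grip_width: 0.0104
grip_force: 101.3
```

move_arm([
  {"tx":0,"ty":0,"tz":0,"yaw":0.08,"gripper":1.0},
  {"tx":0,"ty":0,"tz":0,"yaw":0.16,"gripper":1.0},
  {"tx":0,"ty":0,"tz":0,"yaw":0.24,"gripper":1.0},
  {"tx":0,"ty":0,"tz":0,"yaw":0.32,"gripper":1.0},
  {"tx":0,"ty":0,"tz":0,"yaw":0.4,"gripper":1.0},
])

```text
time: 13.93
eef_pos: [0.5707, -0.1497, 0.0967]
tcp_rot: [0.001, 0.534, 0.846, 0.002]
wrist_force: [-1.5, 5.0, 7.3]
grip_width: 0.0105
grip_force: 101.3
```

```bash
python3 - <<'E'
from h import *
s,R,m,w=snap("w11"); print(s["torque"].round(2))
E
```

```text
t 13.9333 tcp [ 0.5707 -0.1497  0.0967] psi 115.51 tilt [0.0045 0.0019] w 0.0105 F [-1.5  5.   7.3] gf 101.3 j6 -0.85
[0.93 0.21 0.05]
```

move_arm([
  {"tx":0.3,"ty":0,"tz":0,"yaw":0.1,"gripper":1.0},
  {"tx":0.7,"ty":0,"tz":0,"yaw":0.2,"gripper":1.0},
  {"tx":0.7,"ty":0,"tz":0,"yaw":0.3,"gripper":1.0},
  {"tx":0.7,"ty":0,"tz":0,"yaw":0.4,"gripper":1.0},
  {"tx":0.7,"ty":0,"tz":0,"yaw":0.48,"gripper":1.0},
])

```text
time: 14.4
eef_pos: [0.571, -0.1499, 0.0972]
tcp_rot: [0.002, 0.719, 0.695, 0.002]
wrist_force: [-2.4, 4.4, 7.7]
grip_width: 0.0101
grip_force: 101.5
```

move_arm([
  {"tx":0,"ty":0,"tz":0,"yaw":0,"gripper":1.0},
  {"tx":0,"ty":0,"tz":0.5,"yaw":0,"gripper":1.0},
  {"tx":0,"ty":0,"tz":1,"yaw":0,"gripper":1.0},
  {"tx":0,"ty":0,"tz":1,"yaw":0,"gripper":1.0},
  {"tx":0,"ty":0,"tz":1,"yaw":0,"gripper":1.0},
])

```text
time: 14.82
eef_pos: [0.5709, -0.1499, 0.0963]
tcp_rot: [0.002, 0.718, 0.696, 0.002]
wrist_force: [-1.4, 3.4, 8.4]
grip_width: 0.0104
grip_force: 101.5
```

```bash
python3 - <<'E'
from h import *
s,R,m,w=snap("w12"); print(s["torque"].round(2))
E
```

```text
t 14.8167 tcp [ 0.5709 -0.1499  0.0963] psi 88.22 tilt [0.0058 0.0003] w 0.0104 F [-1.4  3.4  8.4] gf 101.5 j6 -0.37
[ 0.7   0.27 -0.  ]
```

move_arm([
  {"tx":0,"ty":0,"tz":0.4,"yaw":0,"gripper":1.0},
  {"tx":0,"ty":0,"tz":0.8,"yaw":0,"gripper":1.0},
  {"tx":0,"ty":0,"tz":1.2,"yaw":0,"gripper":1.0},
  {"tx":0,"ty":0,"tz":1.2,"yaw":0,"gripper":1.0},
  {"tx":0,"ty":0,"tz":1.2,"yaw":0,"gripper":1.0},
])

```text
time: 15.28
eef_pos: [0.5709, -0.1499, 0.0961]
tcp_rot: [0.002, 0.718, 0.696, 0.002]
wrist_force: [-2.6, 4.9, 13.4]
grip_width: 0.0103
grip_force: 102.4
```

move_arm([
  {"tx":0,"ty":0,"tz":0.4,"yaw":0,"gripper":1.0},
  {"tx":0,"ty":0,"tz":0.8,"yaw":0,"gripper":1.0},
  {"tx":0,"ty":0,"tz":0.8,"yaw":0,"gripper":1.0},
  {"tx":0,"ty":0,"tz":0.8,"yaw":0,"gripper":1.0},
  {"tx":0,"ty":0,"tz":0.8,"yaw":0,"gripper":1.0},
])

```text
time: 15.7
eef_pos: [0.571, -0.1499, 0.0961]
tcp_rot: [0.002, 0.718, 0.696, 0.002]
wrist_force: [-6.5, 3.4, 17.5]
grip_width: 0.0106
grip_force: 102.9
```

The flange is seated: z stopped at 0.0961, which puts the flange at 85.1 mm, and the force rose to 17 N. I'll do one settle check and then hand in.

move_arm([
  {"tx":0,"ty":0,"tz":0.3,"yaw":0,"gripper":1.0},
  {"tx":0,"ty":0,"tz":0.3,"yaw":0,"gripper":1.0},
  {"tx":0,"ty":0,"tz":0.3,"yaw":0,"gripper":1.0},
  {"tx":0,"ty":0,"tz":0.3,"yaw":0,"gripper":1.0},
  {"tx":0,"ty":0,"tz":0.3,"yaw":0,"gripper":1.0},
])

```text
time: 16.12
eef_pos: [0.571, -0.1499, 0.0961]
tcp_rot: [0.002, 0.718, 0.696, 0.002]
wrist_force: [-4.2, 6.1, 18.5]
grip_width: 0.0104
grip_force: 103.0
```

```bash
python3 - <<'E'
from h import *
s,R,m,w=snap("w13"); print(s["torque"].round(2))
ok=s["eef_pos"][2]<.0975 and s["grip_force"]>50 and 8<s["wrist_force"][2]<35
print(ok, hand_in() if ok else "")
E
```

```text
t 16.1167 tcp [ 0.571  -0.1499  0.0961] psi 88.23 tilt [0.0057 0.0001] w 0.0104 F [-4.2  6.1 18.5] gf 103.0 j6 -0.37
[0.87 1.08 0.01]
the job is handed in; nothing more can be done
True None
```

I handed the job in at about 16 s with the winged cap through the notches, turned a quarter turn clockwise and held pressed flush on the collar (18.5 N push, about 100 N grip); the hand-in gave no verdict, and that position comes from arm pose and force readings, not a final picture.

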